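# Load a sterilising reel into its spring-spindle dispenser

### The arm

A 7-joint arm with a two-finger parallel gripper is mounted at the origin on the work surface. World frame = base frame: x ahead of the robot, y to its left, z up, the work surface at z = 0. Lengths are in m, angles in rad, forces in N, time in s.
With the tool pointing down it reaches from about 0.4 to 0.85 m from the base axis. Payload 10.4 kg.
Tool frame: the origin (TCP) lies on the centre line of the jaws, within the pads' length; the fingertips stand ahead of it and the grasp point (between the pads) lies 3 mm ahead of it (ctrl.tip_extent is the z of the fingertips in the tool frame, in m); z points along the fingers, y is the line along which they close (so a half turn about z gives the same grasp; the last joint's range is limited). The gripper opens to 85 mm and grips with 20 to 120 N. Pads are 22 mm wide; open, the fingers measure 114 mm over their backs; the gripper's body (76 mm by 85 mm) begins 54 mm behind the grasp point. The pads swing forward as they close: fully open they stand 13 mm farther back than shut.
Start: joints at [1.217, 0.332, -0.065, 1.46, 0.022, 1.35, -0.088], TCP at [0.203, -0.591, 0.253] pointing down, gripper open.
Joint ranges: [-2.6, 2.6], [-0.5, 2.12], [-1.47, 1.34], [0.16, 2.42], [-1.27, 4.41], [0.06, 2.06], [-2.6, 2.6]. Speed limits (rad/s): [2.22, 2.22, 2.79, 2.79, 3.14, 3.14, 3.14].

### API

Orientations are given as a 3x3 rotation matrix whose columns are the frame's x, y, z axes.
In Python, from station import ctrl gives the robot as it stands.
- The arm moves only by the tool arm_command, never from a script. Its argument "rows" is a list that holds one entry, the list of rows, each a list of 7 numbers: the turn, a rotation vector about the world's x, y, z in rad, then the shift along the world's x, y, z in cm, then the opening, from 0 (shut) to 1 (fully open). A call has 1 to 12 rows; each row shifts and turns the commanded pose from where the row before left it; what a row does not reach is not made up. A row lasts 1/12 s, in which the tool goes at most 41.7 mm and 7.16 degrees, less where a joint would pass 70% of its speed; a pose out of reach is approached as far as the arm can. A call with a gripper value outside its range is refused whole. The fingers move at their own pace and stop on an object; "grip_force" is the grip in N (left out, the last holds). Time passes only in rows, so rows that do not move let the fingers close. It gives the time, the measured TCP pose, the force, the opening and the grip force at its end, in the units of the state.
- ctrl.read_state(): the state, without advancing time (a new reading comes with each control period).
- ctrl.capture(name): name is "scene" or "top" or "wrist"; returns a dict with "pixels" (480x640x3 uint8, red, green, blue), "fx", "fy", "cx", "cy" (pixels), "k1" (the pictures are not rectified: a ray, as slopes to the right and down, at radius r is drawn at 1 + k1 r^2 times it, then the intrinsics apply), "R" (3x3) and "t" (3): a world point X has camera coordinates R X + t; the wrist camera has in their place "mount" (4x4, takes a point from camera to tool coordinates, whose origin is the TCP and whose axes are the flange's). Camera axes: x right, y down, z forward; pixel columns grow to the right and rows downward; lengths in m; the calibration is good to about 2 mm. A picture is of the moment at which its call begins: read the wrist's pose just before it. There is no depth.
- ctrl.sign_off(): hands the job in; it is judged then, once.
Trained networks look in the newest picture that a camera, given by its name, has taken for a name from the list of things; names that differ only in an ending like _2 or _b are one class to them, and where a whole thing is asked for, a point or a joint stands for the part that bears it (a point fixed in the world has none). Each returns a list of dicts, best first, with "conf" (0 to 1); they miss things now and then, are a little off and sometimes report something else, mostly with a low value. They report only what shows in the picture. A call takes as long as a camera call.
- ctrl.trace(query, camera): "mask" (480x640 bool, what is visible of it) and "bbox" ([left, top, right, bottom] in pixels, round what is visible of it).
The state is a dict: "time_s": time; "joint_positions": joint angles; "qd": joint speeds; "joint_torque": joint torques, N m; "eef_pos": TCP position; "ee_rot": TCP orientation; "force": force on the tool from outside, world axes, zero at the start; "moment": the same for the moment, N m; "gripper_width": opening from 0.0 (shut) to 1.0 (fully open); "grasp_force": force on a finger pad.
Only numpy, scipy, OpenCV 4.12 (cv2) and the standard library are available. Lean on these libraries where they do the work, as an engineer would, in place of code of your own. Each camera call takes 0.05 s, during which the arm holds its last target. There are 200 camera calls.

### The job

The fresh roll of sterilising film, already on its spring spindle, is standing on end in the open carton. Fit it into the empty middle bay of the reel dispenser: press its spring pin into one end cup, swing the other end down and let it spring home, so that both spindle ends sit fully home in the two cups. Disturb nothing else on the counter and let go when it is in.

Things in the scene. Friction and masses are not known exactly. Their poses are not given: they have to be found in the camera images.
- reel: White roll of film, 58 mm diameter, 76 mm wide, fixed tight on its spindle, 0.19 to 0.34 kg in all. Origin at the roll's middle; z axis along the spindle to the spring-pin end. Along z: roll -38 to +38 mm, plain nose (12 mm diameter) to -64, sprung pin (12 mm diameter) to +78 when free: 142 mm long. Starts upright in the carton, pin up, origin 67 mm above the counter; on its side its axis is 29 mm up.
- plunger_tip (a point): Centre of the end face of the sprung pin; 78 mm from the reel's origin along its z axis when free, as little as 54 mm when pushed fully in. Tilted by up to 25 degrees the pin still enters a cup to its bottom.
- nose_tip (a point): Centre of the end face of the plain fixed nose, 64 mm from the reel's origin along its -z axis.
- plunger (a joint): How far the sprung pin is pushed into the spindle, m: 0 free, 0.024 at its stop. It pushes back with 3 N at 0 and 0.5 N more per mm (15 N at its stop). About 0.006 when the reel is home in the dispenser.
- dispenser: Fixed grey reel rack of three bays, the middle one empty. Origin on the counter midway between its cups, y axis along the spindle line. Base x -85 to +61, y -156 to +156 mm, top 10 mm up. The empty bay's two cheeks: 32 mm wide in x, |y| 71 to 76 mm, 94 mm high. Fixed rolls fill the side bays: 90 mm diameter, |y| 86 to 136 mm, tops 123 mm high. Tear bar x -85 to -60 mm, 43 mm high.
- cup_a (a point): Middle of the bottom of the round steel end cup on the dispenser's +y cheek, 78 mm above the counter. Both cups: 9 mm deep, bore 18 mm at the bottom flaring to 24 mm at the mouth, 29 mm outside, mouths facing each other.
- cup_b (a point): The same for the cup on the -y cheek. Cup bottoms are 136 mm apart and mouths 118 mm apart, so the spindle (142 mm free) enters only with its pin pushed in 15 mm or more, one end after the other, and sits home with it in 6 mm. Either end fits either cup.
- carton: Fixed open cardboard carton, 80 x 80 mm outside and 52 mm high, walls and floor 3 mm, folded flaps reaching 50 mm from its middle; origin under its middle. The reel stands in it and sticks out above its rim. A hand that leans 45 degrees to take it there cannot enter the dispenser's bay that way: the side rolls are in its way.
- spare_roll: Bystander: wider plain roll without a spindle, 70 mm diameter, 100 mm high, standing on end; origin under its middle.
- cast: Bystander: plaster dental cast, 62 x 68 x 36 mm; origin under its middle.
- bowl: Bystander: mixing bowl, 116 mm wide, 62 mm high; origin under its middle.
- spray: Bystander: bottle, 60 mm diameter, 170 mm high; origin under its middle.
- tray: Bystander: steel instrument tray, 200 x 110 x 18 mm; origin under its middle.
- denture_box: Bystander: closed denture box, 72 x 80 x 35 mm; origin under its middle.
- spatula: Bystander: plaster spatula, 190 mm long, lying flat.

How it is judged:
By the outcome, as a careful person would: the job done as asked, in the order asked, and still so for the second after the job is handed in, with the robot touching nothing.
It also fails if it takes over 61 s, if anything falls off the work surface, if the arm or the gripper's body presses on something with over 40 N, if the wrist force passes 120 N, or if a joint passes its speed limit or range.

## Working session

There is one attempt and no reset: what is moved stays moved. The work goes in short steps, Python scripts to look and compute and a tool call to move; the robot and the scene stay as the last step left them, time stands still between calls to the robot, and variables do not carry over. Pictures are saved under pics/ and viewed, at most 10 in all, crops included, and the job is handed in when it is done.

Besides the shell and the picture viewer there is one more tool, called after "Request:" as name(argument=value, ...), one argument or row to a line, values as JSON. arm_command: Moves the arm, as the interface text tells. Its arguments: {"type":"object","properties":{"rows":{"type":"array"},"grip_force":{"type":"number"}},"required":["rows"]}

```bash
ls; mkdir -p pics
cat > h.py <<'E'
import numpy as np, cv2
from station import ctrl
def K(c): return np.array([[c['fx'],0,c['cx']],[0,c['fy'],c['cy']],[0,0,1.]])
def cap(n,save=None):
    s=ctrl.read_state(); c=ctrl.capture(n)
    if n=='wrist':
        M=np.array(c['mount']); Rt=np.array(s['ee_rot']).reshape(3,3); p=np.array(s['eef_pos'])
        Rwc=Rt@M[:3,:3]; pc=Rt@M[:3,3]+p
        c['R']=Rwc.T; c['t']=-Rwc.T@pc
    c['R']=np.array(c['R']);c['t']=np.array(c['t'])
    if save: cv2.imwrite('pics/'+save,cv2.cvtColor(c['pixels'],cv2.COLOR_RGB2BGR))
    return c
def ray(c,u,v):
    x,y=cv2.undistortPoints(np.array([[[u,v]]],float),K(c),np.array([c['k1'],0,0,0.]))[0,0]
    return -c['R'].T@c['t'], c['R'].T@np.array([x,y,1.])
def onz(c,u,v,z):
    o,d=ray(c,u,v); return o+d*(z-o[2])/d[2]
def proj(c,P):
    P=np.atleast_2d(np.array(P,float))
    return cv2.projectPoints(P,cv2.Rodrigues(c['R'])[0],c['t'],K(c),np.array([c['k1'],0,0,0.]))[0][:,0]
def tri(obs):
    A=0;b=0
    for c,u,v in obs:
        o,d=ray(c,u,v); d=d/np.linalg.norm(d); Pm=np.eye(3)-np.outer(d,d); A=A+Pm; b=b+Pm@o
    return np.linalg.solve(A,b)
E
python3 - <<'E'
from h import *
print(ctrl.tip_extent, ctrl.read_state())
for n in('scene','top'):
    c=cap(n,n+'1.png'); print(n,-c['R'].T@c['t'],c['R'][2],c['fx'],c['k1'])
    for q in ('reel','dispenser','carton','plunger_tip','spray','bowl'):
        for r in ctrl.trace(q,n)[:2]:
            ys,xs=np.where(r['mask']); print(q,round(r['conf'],2),r['bbox'],xs.mean().round(1),ys.mean().round(1))
E
```

```text
pics
0.022 {'time_s': 0.0, 'joint_positions': array([ 1.21740073,  0.33287582, -0.06468642,  1.46097372,  0.02160107,
        1.34990545, -0.08850461]), 'qd': array([-0.00057407,  0.00118711,  0.00011082, -0.00278186, -0.00137741,
        0.00130547, -0.00267538]), 'joint_torque': array([-1.99908871e-03, -6.25442076e+01,  4.78151988e-02, -3.91605341e+01,
        1.62000605e-02,  9.82896017e-03,  5.40501719e-05]), 'eef_pos': array([ 0.20286765, -0.59077901,  0.25249794]), 'ee_rot': array([[ 9.45782769e-01,  3.24799406e-01, -5.46789807e-04],
       [ 3.24799858e-01, -9.45781793e-01,  1.36115992e-03],
       [-7.50399091e-05, -1.46495885e-03, -9.99998924e-01]]), 'force': array([-0.57234512,  0.7537701 , -0.96209964]), 'moment': array([-0.03424898,  0.00844746, -0.00571528]), 'grasp_force': 0.0, 'gripper_width': 0.997574456904305}
scene [ 1.08502989 -0.46391991  1.17189568] [-0.41525262  0.34977811 -0.8397741 ] 440.8026230415011 -0.060069666896258346
reel 0.69 [369.4, 176.2, 387.8, 210.5] 380.2 193.7
dispenser 0.83 [197.3, 229.1, 308.8, 331.6] 253.7 279.1
carton 0.93 [363.2, 194.3, 397.8, 217.7] 377.7 206.6
carton 0.48 [389.1, 136.1, 432.1, 175.5] 412.1 158.8
plunger_tip 0.72 [201.3, 228.9, 309.8, 332.2] 254.2 278.8
spray 0.77 [413.8, 223.2, 444.7, 260.6] 428.2 242.0
spray 0.33 [364.4, 191.1, 395.4, 216.6] 378.4 206.7
bowl 0.97 [302.0, 318.7, 345.0, 361.7] 323.2 337.7
bowl 0.54 [370.9, 181.2, 389.1, 211.6] 380.3 193.9
top [ 0.45417424 -0.03541984  1.41555534] [ 0.07413906  0.01880981 -0.9970705 ] 462.35102851691767 -0.10496206080294503
reel 0.66 [211.5, 245.9, 234.9, 266.0] 223.6 253.5
dispenser 0.88 [326.7, 240.2, 442.2, 302.3] 383.6 269.9
carton 0.75 [211.4, 239.3, 249.8, 271.3] 232.1 255.4
spray 0.91 [222.5, 165.9, 244.2, 191.4] 234.0 177.1
bowl 0.94 [356.3, 155.5, 397.2, 191.3] 377.2 172.9
```

Run:
```python
import cv2
a=cv2.imread('pics/scene1.png')[120:370,180:500]; b=cv2.imread('pics/top1.png')[140:360,170:490]
a=cv2.resize(a,None,fx=2.5,fy=2.4,interpolation=cv2.INTER_CUBIC);b=cv2.resize(b,None,fx=2.5,fy=2.5,interpolation=cv2.INTER_CUBIC)
cv2.imwrite('pics/sc.png',a);cv2.imwrite('pics/tc.png',b)
```

```text
(no output)
```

View pics/sc.png

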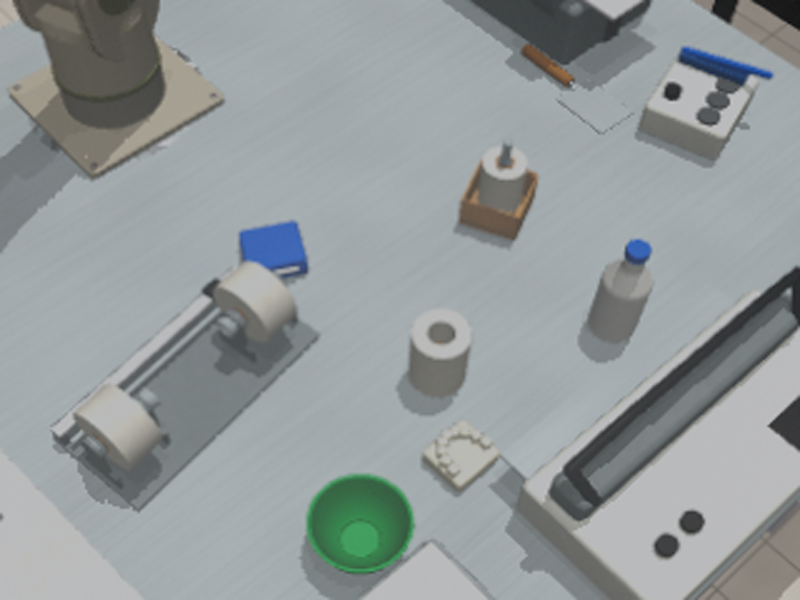

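View pics/tc.png

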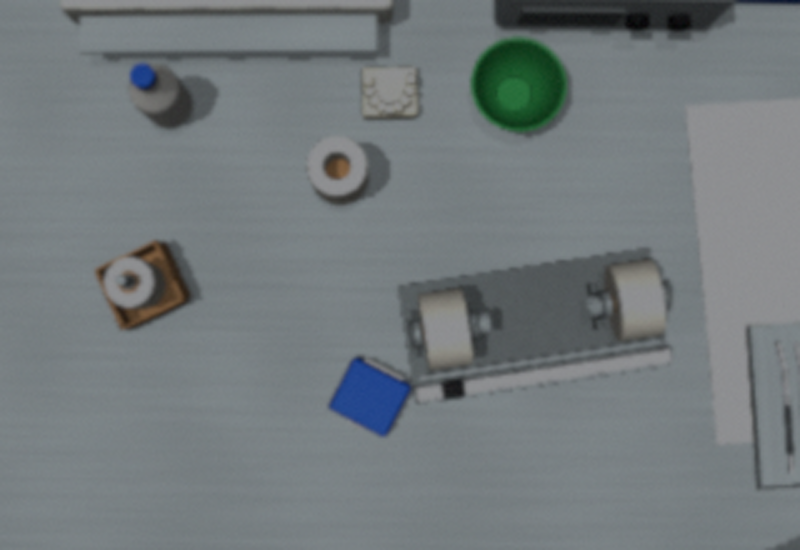

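The scene view shows the reel upright in the carton (crop ~505,175), and the dispenser at lower left with its empty bay between cups at ~(230,325) and (145,400). In the top view the roll is at crop (130,280), the cups at (487,323) and (597,306), and the base's front corners at (400,285) and (650,248). There is free counter between the carton and the dispenser.

```bash
cat >> h.py <<'E'
T=lambda u,v:(u/2.5+170,v/2.5+140)
S=lambda u,v:(u/2.5+180,v/2.4+120)
E
python3 - <<'E'
from h import *
np.set_printoptions(precision=4,suppress=True)
t=cap('top');s=cap('scene')
L=onz(t,*T(400,285),.01);R=onz(t,*T(650,248),.01);print('corners',L,R,np.linalg.norm(L-R))
d=(L-R)/np.linalg.norm(L-R);x=np.array([d[1],-d[0],0]);print('yaw',np.arctan2(-d[0],d[1]),'org from corners',(L+R)/2-.061*x)
b=onz(s,*S(318,335),.01);b2=onz(s,*S(140,508),.01);print('scene corners',b,b2,np.linalg.norm(b-b2))
a=onz(t,*T(487,323),.078);c=onz(t,*T(597,306),.078);print('cups top',a,c,(a+c)/2)
print('roll top',onz(t,*T(130,280),.105),'pin tip top',onz(t,*T(127,281),.145),'scene',onz(s,*S(506,147),.145), 'tri',tri([(t,*T(127,281)),(s,*S(506,147))]))
print('carton',onz(t,*T(143,285),.03))
for n,p,z in(('spray',(144,76),.17),('spare',(337,167),.1),('box',(370,395),.035),('cast',(390,92),.036),('bowl',(520,85),.062)):print(n,onz(t,*T(*p),z))
E
```

```text
corners [ 0.5206 -0.0496  0.01  ] [ 0.5672 -0.3552  0.01  ] 0.30907163166245144
yaw 0.1513970670479386 org from corners [ 0.4836 -0.2116  0.01  ]
scene corners [ 0.5239 -0.0514  0.01  ] [ 0.5729 -0.3521  0.01  ] 0.3047047695279518
cups top [ 0.474  -0.1496  0.078 ] [ 0.4941 -0.2771  0.078 ] [ 0.484  -0.2134  0.078 ]
roll top [0.5201 0.2601 0.105 ] pin tip top [0.5169 0.2545 0.145 ] scene [0.5265 0.2524 0.145 ] tri [0.5188 0.259  0.1328]
carton [0.5179 0.261  0.03  ]
spray [0.7424 0.2353 0.17  ]
spare [0.6517 0.0242 0.1   ]
box [ 0.3883 -0.0143  0.035 ]
cast [ 0.7533 -0.0364  0.036 ]
bowl [ 0.7568 -0.191   0.062 ]
```

Request:
arm_command(
  rows=[
    [[0,0,0.0872,1.73,3.07,0.12,1],[0,0,0.0872,1.73,3.07,0.12,1],[0,0,0.0872,1.73,3.07,0.12,1],[0,0,0.0872,1.73,3.07,0.12,1],[0,0,0.0872,1.73,3.07,0.12,1],[0,0,0.0872,1.73,3.07,0.12,1],[0,0,0.0872,1.73,3.07,0.12,1],[0,0,0.0872,1.73,3.07,0.12,1],[0,0,0.0872,1.73,3.07,0.12,1],[0,0,0.0872,1.73,3.07,0.12,1],[0,0,0.0872,1.73,3.07,0.12,1],[0,0,0.0872,1.73,3.07,0.12,1]],
  ],
)

```text
time_s: 1.8
eef_pos: [0.4111, -0.2211, 0.2681]
ee_rot: [[0.188, 0.982, 0.001], [0.982, -0.188, -0.001], [-0.001, 0.001, -1.0]]
force: [1.9, -1.1, -0.1]
gripper_width: 1.001
grasp_force: 0.0
```

Request:
arm_command(
  rows=[
    [[0,0,0.0872,1.73,3.07,0.12,1],[0,0,0.0872,1.73,3.07,0.12,1],[0,0,0.0872,1.73,3.07,0.12,1],[0,0,0.0872,1.73,3.07,0.12,1],[0,0,0,0,0,0,1],[0,0,0,0,0,0,1]],
  ],
)

```text
time_s: 2.3
eef_pos: [0.4806, -0.0979, 0.2727]
ee_rot: [[-0.159, 0.987, 0.001], [0.987, 0.159, 0.0], [0.0, 0.001, -1.0]]
force: [0.0, -0.4, 0.4]
gripper_width: 0.998
grasp_force: 0.0
```

Request:
arm_command(
  rows=[
    [[-0.0554,-0.0087,0,0.19,3.16,0,1],[-0.0554,-0.0087,0,0.19,3.16,0,1],[-0.0554,-0.0087,0,0.19,3.16,0,1],[-0.0554,-0.0087,0,0.19,3.16,0,1],[-0.0554,-0.0087,0,0.19,3.16,0,1],[-0.0554,-0.0087,0,0.19,3.16,0,1],[-0.0554,-0.0087,0,0.19,3.16,0,1],[-0.0554,-0.0087,0,0.19,3.16,0,1],[-0.0554,-0.0087,0,0.19,3.16,0,1],[-0.0554,-0.0087,0,0.19,3.16,0,1],[-0.0554,-0.0087,0,0.19,3.16,0,1],[-0.0554,-0.0087,0,0.19,3.16,0,1]],
  ],
)

```text
time_s: 3.3
eef_pos: [0.5032, 0.2794, 0.2723]
ee_rot: [[-0.117, 0.988, 0.096], [0.77, 0.152, -0.619], [-0.627, 0.001, -0.779]]
force: [1.0, -0.5, -0.0]
gripper_width: 1.002
grasp_force: 0.0
```

Request:
arm_command(
  rows=[
    [[-0.0554,-0.0087,0,0.19,3.16,0,1],[-0.0554,-0.0087,0,0.19,3.16,0,1],[0,0,0,0,0,-2,1],[0,0,0,0,0,-2,1],[0,0,0,0,0,-2,1],[0,0,0,0,0,-2,1],[0,0,0,0,0,0,1],[0,0,0,0,0,0,1]],
  ],
)

```text
time_s: 3.97
eef_pos: [0.5069, 0.3396, 0.1919]
ee_rot: [[-0.109, 0.988, 0.107], [0.7, 0.153, -0.698], [-0.706, -0.001, -0.708]]
force: [-0.7, 0.3, 1.3]
gripper_width: 0.999
grasp_force: 0.0
```

Run:
```python
from h import *
np.set_printoptions(precision=4,suppress=True)
c=cap('wrist','w1.png'); s=ctrl.read_state(); print(s['eef_pos'],s['ee_rot'],s['joint_positions'])
for q in('reel','carton'):
  for r in ctrl.trace(q,'wrist')[:2]:
    m=r['mask'];ys,xs=np.where(m);print(q,r['conf'],r['bbox'],xs.mean(),ys.mean())
print('proj pin tip, roll top centre, grasp', proj(c,[[.52,.258,.145],[.52,.258,.105],[.52,.258,.084]]))
```

```text
[0.507  0.3401 0.1931] [[-0.1084  0.9882  0.1083]
 [ 0.7009  0.1533 -0.6966]
 [-0.705   0.0004 -0.7092]] [-0.5183  0.7821 -0.6887  1.2544  0.8768  1.9535 -1.0321]
reel 0.77 [274.8, 130.9, 359.9, 293.3] 318.2335619201291 199.6058894715611
carton 0.59 [246.0, 71.4, 380.0, 202.3] 311.24732069249796 126.73053821693559
proj pin tip, roll top centre, grasp [[317.9165 290.0379]
 [317.8472 235.5163]
 [317.8135 210.2309]]
```

View pics/w1.png

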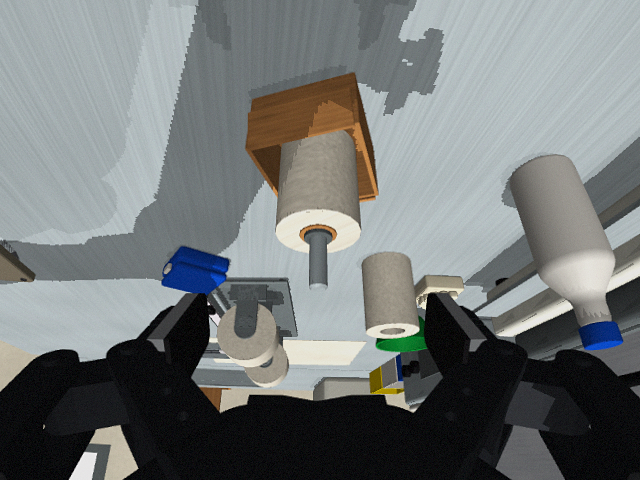

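The view confirms the reel's position: pin tip at (318,290) and roll top centre near (318,232), both within a few pixels of my projection. I'll advance along the lean.

Request:
arm_command(
  rows=[
    [[0,0,0,0,0,-1.25,1],[0,0,0,0,0,-1.25,1],[0,0,0,0.21,-1.33,-1.37,1],[0,0,0,0.21,-1.33,-1.37,1],[0,0,0,0.21,-1.33,-1.37,1],[0,0,0,0.21,-1.33,-1.37,1],[0,0,0,0.21,-1.33,-1.37,1],[0,0,0,0.21,-1.33,-1.37,1],[0,0,0,0,0,0,1],[0,0,0,0,0,0,1]],
  ],
)

```text
time_s: 4.95
eef_pos: [0.5189, 0.2602, 0.0845]
ee_rot: [[-0.11, 0.988, 0.108], [0.7, 0.154, -0.697], [-0.706, -0.001, -0.709]]
force: [-0.1, 0.7, 0.3]
gripper_width: 1.002
grasp_force: 0.0
```

Request:
arm_command(
  rows=[
    [[0,0,0,0,0,0,0],[0,0,0,0,0,0,0],[0,0,0,0,0,0,0],[0,0,0,0,0,0,0],[0,0,0,0,0,0,0],[0,0,0,0,0,0,0],[0,0,0,0,0,0,0],[0,0,0,0,0,0,0]],
  ],
  grip_force=60,
)

```text
time_s: 5.62
eef_pos: [0.519, 0.2621, 0.0862]
ee_rot: [[-0.11, 0.988, 0.11], [0.702, 0.156, -0.695], [-0.704, 0.001, -0.71]]
force: [-0.9, 2.5, 6.2]
gripper_width: 0.663
grasp_force: 62.6
```

Request:
arm_command(
  rows=[
    [[0,0,0,0,0,1,0],[0,0,0,0,0,1.5,0],[0,0,0,0,0,2,0],[0,0,0,0,0,2,0],[0,0,0,0,0,2,0],[0,0,0,0,0,2,0],[0,0,0,0,0,2,0],[0,0,0,0,0,0,0],[0,0,0,0,0,0,0]],
  ],
)

```text
time_s: 6.37
eef_pos: [0.5193, 0.2614, 0.2119]
ee_rot: [[-0.108, 0.988, 0.111], [0.702, 0.155, -0.695], [-0.704, 0.003, -0.71]]
force: [-0.6, -0.3, -4.1]
gripper_width: 0.659
grasp_force: 64.4
```

Run:
```python
from h import *
c=cap('scene','s2.png');s=ctrl.read_state();print(s['gripper_width'],s['grasp_force'],s['force'],s['eef_pos'])
im=cv2.imread('pics/s2.png');uv=proj(c,[s['eef_pos']])[0].astype(int);x,y=uv
w=cap('wrist','w2.png');a=im[max(0,y-100):y+100,max(0,x-133):x+133];a=cv2.resize(a,(400,300));b=cv2.resize(cv2.imread('pics/w2.png'),(400,300))
cv2.imwrite('pics/c2.png',np.hstack([a,b]))
```

```text
0.6642046246896536 64.39639449119568 [-0.09148369 -0.75030963 -4.24327333] [0.51902908 0.26098784 0.21046231]
```

View pics/c2.png

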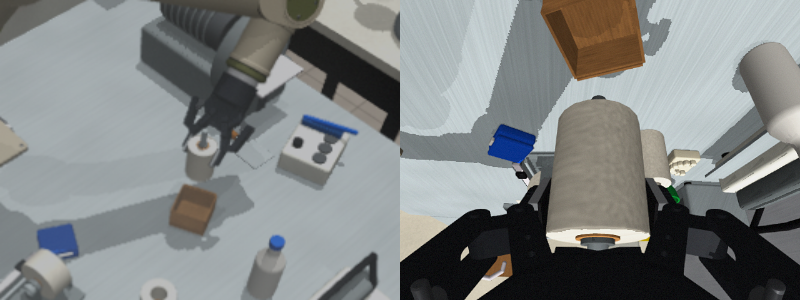

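The reel is held and clear of the carton: it hangs upright in the scene crop, and the wrist view shows it straight between the pads. Next I'll turn it onto its side over the free counter.

Request:
arm_command(
  rows=[
    [[0,0,0,0,-2,0,0],[0,0,0,0,-2,0,0],[0.1109,0.0173,0,0,-1.1,0,0],[0.1109,0.0173,0,0,-1.1,0,0],[0.1109,0.0173,0,0,-1.1,0,0],[0.1109,0.0173,0,0,-1.1,0,0],[0.1109,0.0173,0,0,-1.1,0,0],[0.1109,0.0173,0,0,-1.1,0,0],[0.1109,0.0173,0,0,-1.1,0,0],[0.1109,0.0173,0,0,-1.1,0,0],[0.1109,0.0173,0,0,-1.1,0,0],[0.1109,0.0173,0,0,-1.1,0,0]],
  ],
)

```text
time_s: 7.47
eef_pos: [0.5189, 0.1098, 0.2102]
ee_rot: [[-0.145, 0.988, -0.05], [0.93, 0.153, 0.334], [0.338, 0.002, -0.941]]
force: [-0.9, -0.0, -4.0]
gripper_width: 0.661
grasp_force: 64.3
```

Request:
arm_command(
  rows=[
    [[0.1109,0.0173,0,0,0,0,0],[0.1109,0.0173,0,0,0,0,0],[0.1109,0.0173,0,0,0,0,0],[0.1109,0.0173,0,0,0,0,0],[0,0,0,0,0,0,0],[0,0,0,0,0,0,0]],
  ],
)

```text
time_s: 7.97
eef_pos: [0.5186, 0.1097, 0.2086]
ee_rot: [[-0.105, 0.988, -0.11], [0.697, 0.152, 0.701], [0.709, -0.003, -0.705]]
force: [-0.1, 0.6, -1.8]
gripper_width: 0.663
grasp_force: 64.4
```

Run:
```python
from h import *
np.set_printoptions(precision=4,suppress=True)
s=ctrl.read_state();print(s['joint_positions'],s['eef_pos'],s['ee_rot'])
```

```text
[ 0.8892  0.5006 -0.951   1.7409 -0.4017  1.2389  0.2886] [0.5186 0.1097 0.2086] [[-0.105   0.9884 -0.11  ]
 [ 0.6969  0.152   0.7008]
 [ 0.7094 -0.0031 -0.7048]]
```

Request:
arm_command(
  rows=[
    [[0,0,0,0,0,-2.2,0],[0,0,0,0,0,-2.2,0],[0,0,0,0,0,-2.2,0],[0,0,0,0,0,-2.2,0],[0,0,0,0,0,-2.2,0],[0,0,0,0,0,-2.2,0],[0,0,0,0,0,-2.0,0],[0,0,0,0,0,-1.0,0],[0,0,0,0,0,-0.5,0],[0,0,0,0,0,0,0],[0,0,0,0,0,0,0]],
  ],
)

```text
time_s: 8.88
eef_pos: [0.5195, 0.1115, 0.0444]
ee_rot: [[-0.111, 0.988, -0.109], [0.696, 0.155, 0.701], [0.709, 0.002, -0.705]]
force: [-0.3, 0.0, -3.0]
gripper_width: 0.665
grasp_force: 64.4
```

Request:
arm_command(
  rows=[
    [[0,0,0,0,0,-0.3,0],[0,0,0,0,0,-0.3,0],[0,0,0,0,0,-0.2,0],[0,0,0,0,0,-0.1,0],[0,0,0,0,0,0,0]],
  ],
)

```text
time_s: 9.3
eef_pos: [0.519, 0.1109, 0.0341]
ee_rot: [[-0.109, 0.988, -0.109], [0.696, 0.154, 0.701], [0.71, 0.0, -0.704]]
force: [0.5, 0.1, -2.6]
gripper_width: 0.663
grasp_force: 64.4
```

Run:
```python
from h import *
c=cap('scene','s3.png');s=ctrl.read_state();print(s['force'],s['eef_pos'])
im=cv2.imread('pics/s3.png');x,y=proj(c,[s['eef_pos']])[0].astype(int)
cv2.imwrite('pics/c3.png',cv2.resize(im[y-60:y+60,x-80:x+80],(640,480),interpolation=cv2.INTER_CUBIC))
```

```text
[-0.11349538  0.19371714 -3.83521699] [0.51906418 0.11095415 0.03425906]
```

View pics/c3.png

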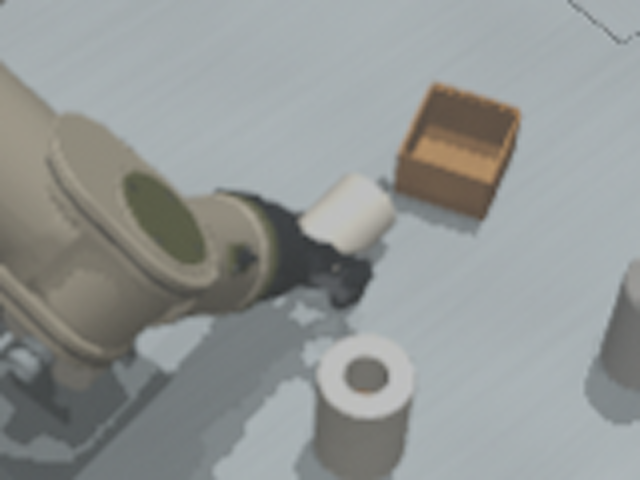

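The reel lies level just above the counter, with its nose end near crop (390,185) just clear of the carton. I'll ease it down until it touches.

Request:
arm_command(
  rows=[
    [[0,0,0,0,0,-0.1,0],[0,0,0,0,0,-0.1,0],[0,0,0,0,0,0,0],[0,0,0,0,0,0,0]],
  ],
)

```text
time_s: 9.68
eef_pos: [0.519, 0.111, 0.0322]
ee_rot: [[-0.109, 0.988, -0.109], [0.696, 0.154, 0.701], [0.71, 0.0, -0.704]]
force: [-1.0, -0.1, -2.5]
gripper_width: 0.662
grasp_force: 64.4
```

Request:
arm_command(
  rows=[
    [[0,0,0,0,0,-0.1,0],[0,0,0,0,0,0,0],[0,0,0,0,0,-0.1,0],[0,0,0,0,0,0,0],[0,0,0,0,0,0,0]],
  ],
)

```text
time_s: 10.1
eef_pos: [0.5191, 0.111, 0.0306]
ee_rot: [[-0.109, 0.988, -0.109], [0.696, 0.154, 0.702], [0.71, 0.001, -0.704]]
force: [-0.9, -2.7, 2.4]
gripper_width: 0.661
grasp_force: 65.0
```

Request:
arm_command(
  rows=[
    [[0,0,0,0,0,0,0.75],[0,0,0,0,0,0,0.85],[0,0,0,0,0,0,1],[0,0,0,0,0,0,1],[0,0,0,0,0,0,1],[0,0,0,0.15,-1,1,1],[0,0,0,0.2,-1.4,1.4,1],[0,0,0,0.3,-2,2,1],[0,0,0,0.3,-2,2,1],[0,0,0,0.3,-2,2,1],[0,0,0,0,0,2,1],[0,0,0,0,0,0,1]],
  ],
)

```text
time_s: 11.1
eef_pos: [0.5336, 0.0258, 0.1376]
ee_rot: [[-0.11, 0.988, -0.104], [0.697, 0.152, 0.701], [0.708, 0.005, -0.706]]
force: [0.8, 1.3, -0.2]
gripper_width: 0.998
grasp_force: 0.0
```

Request:
arm_command(
  rows=[
    [[-0.0862,-0.0134,0,0,0.8,1,1],[-0.0862,-0.0134,0,0,0.8,1,1],[-0.0862,-0.0134,0,0,0.8,1,1],[-0.0862,-0.0134,0,0,0.8,1,1],[-0.0862,-0.0134,0,0,0.8,1,1],[-0.0862,-0.0134,0,0,0.8,1,1],[-0.0862,-0.0134,0,0,0.8,1,1],[-0.0862,-0.0134,0,0,0.8,1,1],[-0.0862,-0.0134,0,0,0.8,0,1],[0,0,0,0,0,0,1],[0,0,0,0,0,0,1]],
  ],
)

```text
time_s: 12.02
eef_pos: [0.5308, 0.1016, 0.2142]
ee_rot: [[-0.159, 0.987, -0.001], [0.987, 0.159, 0.005], [0.005, 0.0, -1.0]]
force: [-0.7, -1.2, -0.2]
gripper_width: 1.0
grasp_force: 0.0
```

Run:
```python
from h import *
np.set_printoptions(precision=4,suppress=True)
c=cap('wrist','w4.png');s=ctrl.read_state();print(s['eef_pos'],s['ee_rot'])
for n,cc in(('wrist',c),('top',cap('top'))):
  for r in ctrl.trace('reel',n)[:2]:
    ys,xs=np.where(r['mask']);rr=cv2.minAreaRect(np.c_[xs,ys].astype(np.float32));print(n,r['conf'],r['bbox'],rr)
    for p in cv2.boxPoints(rr): print('  ',onz(cc,*map(float,p),.029))
```

```text
[0.5311 0.0997 0.2138] [[-0.1563  0.9877 -0.0014]
 [ 0.9877  0.1563  0.0048]
 [ 0.0049 -0.0006 -1.    ]]
wrist 0.67 [295.7, 239.6, 312.1, 275.7] ((303.5, 258.0), (36.0, 13.0), 90.0)
   [0.5164 0.083  0.029 ]
   [0.5276 0.0848 0.029 ]
   [0.5328 0.0517 0.029 ]
   [0.5213 0.0499 0.029 ]
wrist 0.66 [266.6, 109.8, 340.7, 278.0] ((304.5, 191.5), (169.0, 73.0), 90.0)
   [0.4771 0.1888 0.029 ]
   [0.5351 0.198  0.029 ]
   [0.5603 0.0561 0.029 ]
   [0.4955 0.0457 0.029 ]
```

View pics/w4.png

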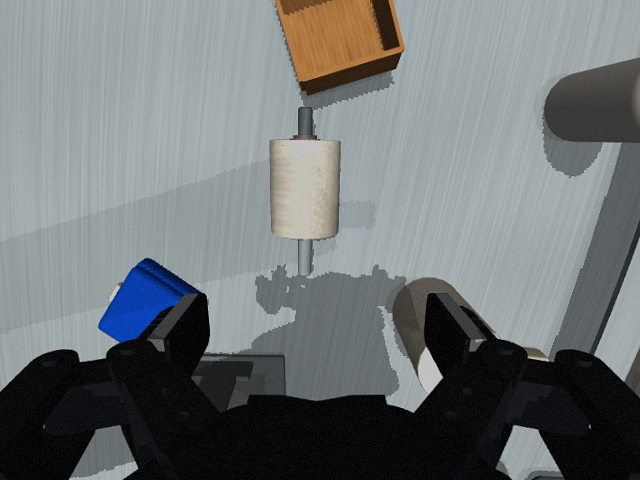

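The wrist view shows the reel lying free, with nose tip at (305,107) and pin tip at (305,276). That puts its origin near (0.516, 0.129) with its axis along the dispenser's y. I'll regrasp it straight from above.

Request:
arm_command(
  rows=[
    [[0,0,0,-0.8,1.7,-1,1],[0,0,0,-0.8,1.7,-2,1],[0,0,0,0,0,-2.5,1],[0,0,0,0,0,-2.5,1],[0,0,0,0,0,-2.5,1],[0,0,0,0,0,-2.5,1],[0,0,0,0,0,-2.5,1],[0,0,0,0,0,-1.7,1],[0,0,0,0,0,-0.9,1],[0,0,0,0,0,0,1],[0,0,0,0,0,0,1]],
  ],
)

```text
time_s: 13.13
eef_pos: [0.5158, 0.1326, 0.0335]
ee_rot: [[-0.153, 0.988, -0.001], [0.988, 0.153, 0.004], [0.005, -0.0, -1.0]]
force: [0.7, 0.4, 0.0]
gripper_width: 0.998
grasp_force: 0.0
```

Request:
arm_command(
  rows=[
    [[0,0,0,0,0,0,0],[0,0,0,0,0,0,0],[0,0,0,0,0,0,0],[0,0,0,0,0,0,0],[0,0,0,0,0,0,0],[0,0,0,0,0,0,0],[0,0,0,0,0,0,0],[0,0,0,0,0,0,0],[0,0,0,0,0,1,0],[0,0,0,0,0,2,0],[0,0,0,0,0,3,0],[0,0,0,0,0,3,0]],
  ],
  grip_force=90,
)

```text
time_s: 14.13
eef_pos: [0.5147, 0.133, 0.1245]
ee_rot: [[-0.155, 0.988, -0.002], [0.988, 0.155, 0.004], [0.004, -0.001, -1.0]]
force: [0.5, -0.1, -2.1]
gripper_width: 0.649
grasp_force: 96.0
```

Request:
arm_command(
  rows=[
    [[0,0,0,0,0,3,0],[0,0,0,0,0,3,0],[0,0,0,-0.2,-2.5,3,0],[0,0,0,-0.3,-3,3,0],[0,0,0,-0.3,-3,2,0],[0,0,0,-0.3,-3,0,0],[0,0,0,-0.3,-3,0,0],[0,0,0,-0.3,-3,0,0],[0,0,0,-0.3,-3,0,0],[0,0,0,-0.3,-3,0,0],[0,0,0,0,0,0,0],[0,0,0,0,0,0,0]],
  ],
)

```text
time_s: 15.13
eef_pos: [0.492, -0.1029, 0.263]
ee_rot: [[-0.151, 0.989, -0.001], [0.989, 0.151, 0.004], [0.004, -0.0, -1.0]]
force: [-0.2, 1.7, -2.9]
gripper_width: 0.649
grasp_force: 96.2
```

Run:
```python
from h import *
np.set_printoptions(precision=4,suppress=True)
c=cap('wrist','w5.png');s=ctrl.read_state();print(s['eef_pos'],s['ee_rot'],s['force'])
ct,st=np.cos(.155),np.sin(.155)
D=lambda x,y,z:[.485+ct*x-st*y,-.212+st*x+ct*y,z]
print(proj(c,[D(0,.068,.078),D(0,-.068,.078),D(.061,.156,.01),D(.061,-.156,.01),D(-.085,.156,.01)]))
```

```text
[ 0.4923 -0.1012  0.2631] [[-0.1536  0.9881 -0.0004]
 [ 0.9881  0.1536  0.0044]
 [ 0.0044  0.0003 -1.    ]] [ 0.3151  0.4457 -2.6641]
[[290.1647 264.5442]
 [293.6054 393.5437]
 [353.269  159.9051]
 [347.3136 416.4151]
 [209.5563 160.9788]]
```

View pics/w5.png

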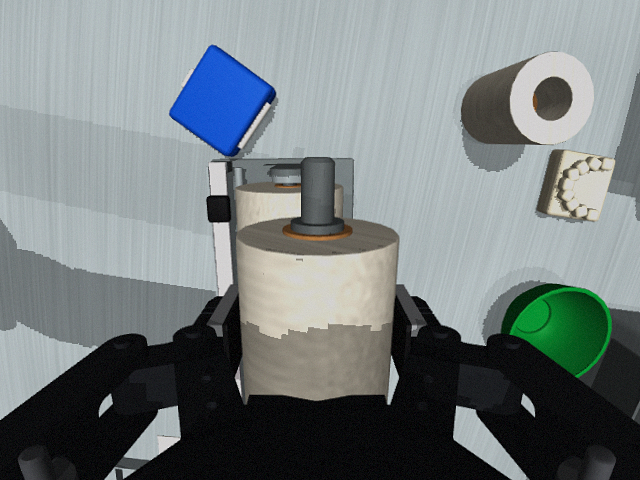

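The wrist view confirms the dispenser: the base's front-left corner is at (353,158) against (353,160) predicted, about 2 mm off. The reel is held square, with its nose end at about (318,157). Next I'll compute the insertion waypoints.

```bash
cat > plan.py <<'E'
from h import *
np.set_printoptions(precision=4,suppress=True)
ct,st=np.cos(.155),np.sin(.155); O=np.array([.485,-.210,0])
Rd=np.array([[ct,-st,0],[st,ct,0],[0,0,1]])
e=.0045
def tcp(tip,tau,L,s=-.004):  # L: origin->tip distance
    t=np.radians(tau);p=np.array([0,-np.cos(t),-np.sin(t)]);u=np.array([0,-np.sin(t),np.cos(t)])
    return O+Rd@(np.array(tip)-(L-s)*p+e*u)
E
python3 - <<'E'
from plan import *
c=cap('wrist');s=ctrl.read_state();R=np.array(s['ee_rot']);p=np.array(s['eef_pos'])
for so in(-.008,-.004,0,.004): # nose end-face top edge in tool coords
    print(so,proj(c,[p+R@np.array([.064+so,0,e-.006]),p+R@np.array([.038+so,0,e-.029]),p+R@np.array([.038+so,.029,e])]).ravel())
prev=p
t=20;k=np.tan(np.radians(t))
for n,a in(('A0',([0,-.048,.078+.02*k+.09],t,.078)),('A',([0,-.048,.078+.02*k],t,.078)),('B',([0,-.068,.078],t,.078)),('C',([0,-.068,.078],t,.058)),('D10',([0,-.068,.078],10,.058)),('D',([0,-.068,.078],0,.058)),('E',([0,-.068,.078],0,.072))):
    q=tcp(*a);print(n,q,'d cm',(q-prev)*100);prev=q
E
```

```text
-0.008 [317.9014 171.6368 318.3711 271.0539 398.1863 243.1207]
-0.004 [317.8811 159.1877 318.3549 257.6139 398.8037 232.3792]
0 [317.8603 146.5602 318.338  243.8864 399.42   221.469 ]
0.004 [317.839  133.7579 318.3204 229.871  400.0344 210.3904]
A0 [ 0.4808 -0.1828  0.2076] d cm [-1.1808 -8.2474 -5.553 ]
A [ 0.4808 -0.1828  0.1176] d cm [ 0.  0. -9.]
B [ 0.4838 -0.2026  0.1103] d cm [ 0.3088 -1.976  -0.7279]
C [ 0.4867 -0.2211  0.1034] d cm [ 0.2901 -1.8569 -0.684 ]
D10 [ 0.4862 -0.2176  0.0932] d cm [-0.0549  0.3512 -1.0236]
D [ 0.4859 -0.2159  0.0825] d cm [-0.0266  0.1703 -1.0698]
E [ 0.4838 -0.2021  0.0825] d cm [-0.2161  1.3832  0.    ]
```

Request:
arm_command(
  rows=[
    [[0.069,0.0108,0,-0.214,-1.73,-1.14,0],[0.069,0.0108,0,-0.214,-1.73,-1.14,0],[0.069,0.0108,0,-0.214,-1.73,-1.14,0],[0.069,0.0108,0,-0.214,-1.73,-1.14,0],[0.069,0.0108,0,-0.214,-1.73,-1.14,0],[0,0,0,0,0,0,0],[0,0,0,0,0,0,0],[0,0,0,0,0,0,0]],
  ],
)

```text
time_s: 15.9
eef_pos: [0.4825, -0.1864, 0.206]
ee_rot: [[-0.147, 0.988, -0.054], [0.927, 0.156, 0.342], [0.346, 0.001, -0.938]]
force: [-0.2, 1.6, -2.5]
gripper_width: 0.653
grasp_force: 96.1
```

Run:
```python
from plan import *
s=ctrl.read_state();print(s['eef_pos'],s['ee_rot'],s['force'],s['joint_positions'])
print('to A',(np.array([.4816,-.1877,.1158])-s['eef_pos'])*100)
```

```text
[ 0.4825 -0.1864  0.206 ] [[-0.1469  0.9877 -0.0535]
 [ 0.9266  0.1564  0.3421]
 [ 0.3462  0.0006 -0.9382]] [-0.2238  1.5918 -2.5243] [ 0.9499  0.3426 -0.5991  1.643  -0.1171  1.3916  0.5496]
to A [-0.0917 -0.1325 -9.0236]
```

Descend to A, then look from the scene camera before pressing.

Request:
arm_command(
  rows=[
    [[0,0,0,0,-0.1,-2,0],[0,0,0,0,0,-2,0],[0,0,0,0,0,-2,0],[0,0,0,0,0,-1.5,0],[0,0,0,0,0,-1,0],[0,0,0,0,0,-0.5,0],[0,0,0,0,0,0,0],[0,0,0,0,0,0,0]],
  ],
)

```text
time_s: 16.57
eef_pos: [0.4825, -0.1885, 0.1166]
ee_rot: [[-0.146, 0.988, -0.053], [0.927, 0.155, 0.341], [0.345, 0.001, -0.939]]
force: [0.3, -0.2, -2.7]
gripper_width: 0.653
grasp_force: 96.7
```

Run:
```python
from plan import *
c=cap('scene','s6.png');s=ctrl.read_state();print(s['force'],s['eef_pos'])
im=cv2.imread('pics/s6.png');x,y=proj(c,[s['eef_pos']])[0].astype(int);x0,y0=x-80,y-50
print('cups crop',[((proj(c,[O+Rd@[0,yy,.078]])[0]-[x0,y0])*5).round() for yy in(-.068,-.059,.059,.068)])
cv2.imwrite('pics/c6.png',cv2.resize(im[y0:y0+110,x0:x0+160],(800,550),interpolation=cv2.INTER_CUBIC))
```

```text
[-0.5327  0.1263 -3.3051] [ 0.4826 -0.1888  0.1167]
cups crop [array([299., 391.]), array([311., 380.]), array([456., 242.]), array([467., 232.])]
```

View pics/c6.png

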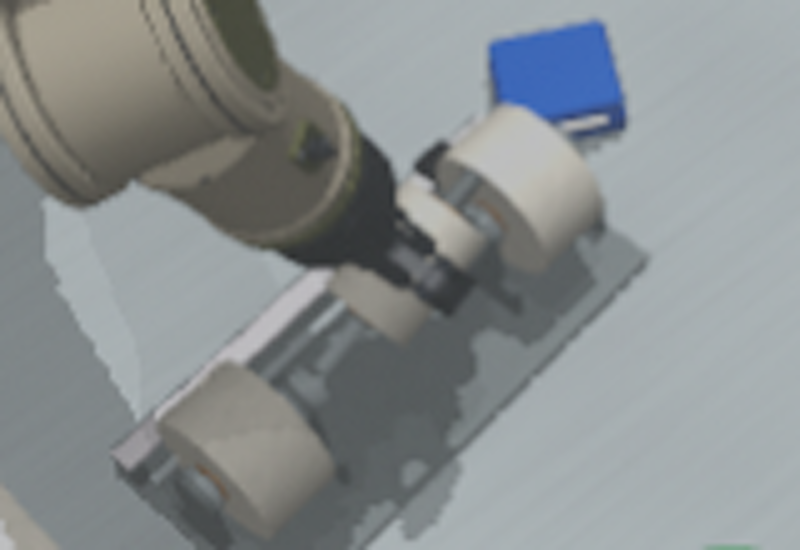

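The scene crop shows the pin lined up just short of cup b (308,385), with the nose end clear below the +y side roll. Next I'll press in along the spindle.

Request:
arm_command(
  rows=[
    [[0,0,0,0.06,-0.37,-0.14,0],[0,0,0,0.06,-0.37,-0.14,0],[0,0,0,0.06,-0.37,-0.14,0],[0,0,0,0.03,-0.18,-0.07,0],[0,0,0,0,0,0,0],[0,0,0,0,0,0,0]],
  ],
)

```text
time_s: 17.12
eef_pos: [0.484, -0.2019, 0.1107]
ee_rot: [[-0.144, 0.988, -0.053], [0.927, 0.154, 0.342], [0.346, -0.0, -0.938]]
force: [-0.0, 0.4, -2.0]
gripper_width: 0.651
grasp_force: 96.7
```

Request:
arm_command(
  rows=[
    [[0,0,0,0.04,-0.28,-0.1,0],[0,0,0,0.04,-0.28,-0.1,0],[0,0,0,0.04,-0.28,-0.1,0],[0,0,0,0,0,0,0],[0,0,0,0,0,0,0]],
  ],
)

```text
time_s: 17.53
eef_pos: [0.4852, -0.2093, 0.1077]
ee_rot: [[-0.145, 0.988, -0.054], [0.926, 0.155, 0.343], [0.348, -0.0, -0.938]]
force: [-2.3, 5.9, 0.1]
gripper_width: 0.647
grasp_force: 96.5
```

Contact came where expected: about 6.5 N, i.e. about 7 mm of compression. I'll press about 13 mm more.

Request:
arm_command(
  rows=[
    [[0,0,0,0.05,-0.3,-0.11,0],[0,0,0,0.05,-0.3,-0.11,0],[0,0,0,0.04,-0.3,-0.11,0],[0,0,0,0.05,-0.3,-0.11,0],[0,0,0,0,0,0,0],[0,0,0,0,0,0,0]],
  ],
)

```text
time_s: 18.03
eef_pos: [0.4868, -0.2198, 0.1034]
ee_rot: [[-0.146, 0.988, -0.056], [0.925, 0.156, 0.345], [0.35, -0.001, -0.937]]
force: [-2.5, 10.5, 1.3]
gripper_width: 0.649
grasp_force: 96.4
```

Request:
arm_command(
  rows=[
    [[-0.0345,-0.0054,0,-0.01,0.05,-0.2,0],[-0.0345,-0.0054,0,-0.01,0.05,-0.2,0],[-0.0345,-0.0054,0,-0.01,0.05,-0.2,0],[-0.0345,-0.0054,0,-0.01,0.05,-0.21,0],[-0.0345,-0.0054,0,-0.01,0.05,-0.21,0],[0,0,0,0,0,0,0],[0,0,0,0,0,0,0]],
  ],
)

```text
time_s: 18.62
eef_pos: [0.486, -0.2161, 0.0927]
ee_rot: [[-0.155, 0.987, -0.03], [0.971, 0.158, 0.179], [0.182, -0.002, -0.983]]
force: [-3.5, 11.6, -3.0]
gripper_width: 0.648
grasp_force: 96.3
```

Run:
```python
from plan import *
s=ctrl.read_state();print(s['force'],s['moment'],s['eef_pos'],s['ee_rot']); R=np.array(s['ee_rot']); nose=np.array(s['eef_pos'])+R@np.array([.0605,0,e]); print('nose disp',Rd.T@(nose-O), 'tilt',np.degrees(np.arcsin(R[2,0])))
print('to D',(np.array([.4859,-.2165,.0825])-s['eef_pos'])*100)
c=cap('wrist','w7.png')
print(proj(c,[O+Rd@[0,.059,.078]]), proj(c,[nose]))
```

```text
[-3.532  11.617  -2.9842] [ 2.1488  0.3297 -0.006 ] [ 0.486  -0.2161  0.0927] [[-0.1547  0.9875 -0.0304]
 [ 0.9711  0.1577  0.1793]
 [ 0.1819 -0.0018 -0.9833]]
nose disp [-0.0001  0.0541  0.0992] tilt 10.47775358311964
to D [-0.011  -0.0414 -1.015 ]
[[317.3477 154.902 ]] [[316.9899 159.9073]]
```

View pics/w7.png

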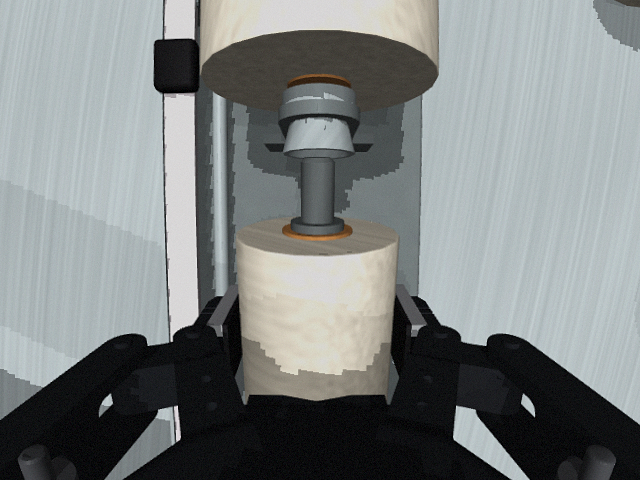

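The nose (317,157) is lined up with cup a's mouth (319,150) and just clear of it. I'll finish the swing to level.

Request:
arm_command(
  rows=[
    [[-0.0361,-0.0056,0,0,-0.02,-0.2,0],[-0.0361,-0.0056,0,0,-0.02,-0.2,0],[-0.0361,-0.0056,0,0,-0.02,-0.2,0],[-0.0361,-0.0056,0,0,-0.02,-0.2,0],[-0.0361,-0.0056,0,0,-0.02,-0.2,0],[0,0,0,0,0,0,0],[0,0,0,0,0,0,0]],
  ],
)

```text
time_s: 19.25
eef_pos: [0.4855, -0.2166, 0.0817]
ee_rot: [[-0.158, 0.987, -0.003], [0.987, 0.158, 0.001], [0.001, -0.003, -1.0]]
force: [-1.7, 12.7, -7.5]
gripper_width: 0.649
grasp_force: 96.5
```

Run:
```python
from plan import *
s=ctrl.read_state();print(s['force'],s['moment'],s['eef_pos']); R=np.array(s['ee_rot']); nose=np.array(s['eef_pos'])+R@np.array([.0605,0,e]); print('nose disp',Rd.T@(nose-O), 'tilt',np.degrees(np.arcsin(R[2,0])))
```

```text
[-1.698  12.6819 -7.511 ] [ 2.8273  0.3909 -0.0206] [ 0.4855 -0.2166  0.0817]
nose disp [-0.0007  0.0539  0.0773] tilt 0.06552890218712851
```

Request:
arm_command(
  rows=[
    [[0,0,0,-0.04,0.25,0,0],[0,0,0,-0.04,0.25,0,0],[0,0,0,-0.04,0.25,0,0],[0,0,0,-0.03,0.2,0,0],[0,0,0,0,0,0,0]],
  ],
)

```text
time_s: 19.67
eef_pos: [0.4843, -0.2083, 0.082]
ee_rot: [[-0.156, 0.988, -0.002], [0.988, 0.156, -0.0], [0.0, -0.002, -1.0]]
force: [-0.7, 8.5, -7.4]
gripper_width: 0.651
grasp_force: 96.6
```

Request:
arm_command(
  rows=[
    [[0,0,0,-0.03,0.2,0,0],[0,0,0,-0.03,0.15,0,0],[0,0,0,0,0,0,0],[0,0,0,0,0,0,0]],
  ],
)

```text
time_s: 20.0
eef_pos: [0.4839, -0.2057, 0.0822]
ee_rot: [[-0.156, 0.988, -0.002], [0.988, 0.156, -0.001], [-0.001, -0.002, -1.0]]
force: [-0.9, 7.3, -6.2]
gripper_width: 0.652
grasp_force: 96.6
```

Request:
arm_command(
  rows=[
    [[0,0,0,-0.02,0.12,0,0],[0,0,0,-0.02,0.1,0,0],[0,0,0,0,0,0,0],[0,0,0,0,0,0,0]],
  ],
)

```text
time_s: 20.33
eef_pos: [0.4836, -0.2039, 0.0823]
ee_rot: [[-0.155, 0.988, -0.001], [0.988, 0.155, -0.001], [-0.001, -0.001, -1.0]]
force: [-0.7, 6.5, -6.1]
gripper_width: 0.653
grasp_force: 96.6
```

Request:
arm_command(
  rows=[
    [[0,0,0,-0.01,0.1,0,0],[0,0,0,0,0,0,0],[0,0,0,0,0,0,0]],
  ],
)

```text
time_s: 20.58
eef_pos: [0.4835, -0.2034, 0.0825]
ee_rot: [[-0.155, 0.988, -0.001], [0.988, 0.155, -0.002], [-0.002, -0.001, -1.0]]
force: [-1.3, 4.4, -6.7]
gripper_width: 0.655
grasp_force: 96.6
```

Request:
arm_command(
  rows=[
    [[0,0,0,-0.01,0.1,0,0],[0,0,0,0,0,0,0],[0,0,0,0,0,0,0]],
  ],
)

```text
time_s: 20.83
eef_pos: [0.4835, -0.2033, 0.0828]
ee_rot: [[-0.154, 0.988, -0.0], [0.988, 0.154, -0.003], [-0.003, -0.001, -1.0]]
force: [-1.1, 3.1, -6.9]
gripper_width: 0.65
grasp_force: 96.6
```

The hand has stopped against the bottom of cup a. I'll ease off, release and rise.

Request:
arm_command(
  rows=[
    [[0,0,0,0,0,-0.1,0],[0,0,0,0,0,0,0.7],[0,0,0,0,0,0,0.8],[0,0,0,0,0,0,1],[0,0,0,0,0,0,1],[0,0,0,0,0,0,1],[0,0,0,0,0,0,1],[0,0,0,0,0,1,1],[0,0,0,0,0,2,1],[0,0,0,0,0,3,1],[0,0,0,0,0,3,1],[0,0,0,0,0,3,1]],
  ],
)

```text
time_s: 21.83
eef_pos: [0.4838, -0.2032, 0.2043]
ee_rot: [[-0.155, 0.988, 0.001], [0.988, 0.155, -0.004], [-0.004, 0.0, -1.0]]
force: [-0.0, -0.7, -0.0]
gripper_width: 1.001
grasp_force: 0.0
```

Request:
arm_command(
  rows=[
    [[0,0,0,0,-1,3,1],[0,0,0,0,-2,3,1],[0,0,0,0,-3,1,1],[0,0,0,0,-3,0,1],[0,0,0,0,-3,0,1],[0,0,0,0,-3,0,1],[0,0,0,0,-3,0,1],[0,0,0,0,-3,0,1],[0,0,0,0,0,0,1],[0,0,0,0,0,0,1]],
  ],
)

```text
time_s: 22.67
eef_pos: [0.4831, -0.4151, 0.2722]
ee_rot: [[-0.152, 0.988, 0.0], [0.988, 0.152, -0.003], [-0.003, -0.0, -1.0]]
force: [0.2, -0.0, 0.4]
gripper_width: 0.996
grasp_force: 0.0
```

Run:
```python
from plan import *
s=ctrl.read_state();print(s['force'],s['eef_pos'],s['gripper_width'])
w=cap('wrist','w8.png');c=cap('top','t8.png')
x,y=proj(c,[O+[0,0,.07]])[0].astype(int)
a=cv2.resize(cv2.imread('pics/t8.png')[y-50:y+50,x-66:x+67],(400,300),interpolation=cv2.INTER_CUBIC)
b=cv2.resize(cv2.imread('pics/w8.png'),(400,300),interpolation=cv2.INTER_AREA)
cv2.imwrite('pics/c8.png',np.hstack([a,b]))
```

```text
[ 0.2422 -0.0073  0.4057] [ 0.4831 -0.4151  0.2722] 0.9960882220460963
```

View pics/c8.png

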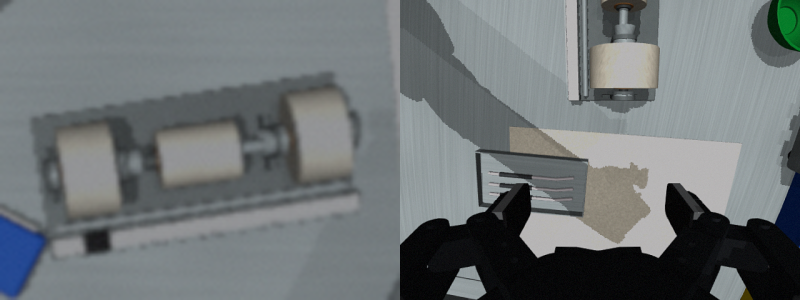

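The crop shows the roll level between both cups, with the hand clear. One numeric check that it is centred where the home position should be.

Run:
```python
from plan import *
for n in('top','scene'):
  c=cap(n); im=c['pixels'].astype(int)
  P=lambda y,z=.075,x=0:proj(c,[O+Rd@[x,y,z]])[0]
  # brightness profile along top line of roll (z=.104) in the disp y direction
  ys=np.arange(-.06,.061,.002);g=cv2.remap(c['pixels'],np.float32([[P(y,.104)[0] for y in ys]]),np.float32([[P(y,.104)[1] for y in ys]]),1)[0].astype(int)
  print(n,[(int(round(y*1000)),int(v.sum()//3)) for y,v in zip(ys,g) if abs(abs(y)-.038)<.013])
  for r in ctrl.trace('reel',n)[:2]:
    yy,xx=np.where(r['mask']);q=onz(c,xx.mean(),yy.mean(),.085);print(r['conf'],r['bbox'],Rd.T@(q-O))
```

```text
top [(-50, 115), (-48, 117), (-46, 118), (-44, 119), (-42, 119), (-40, 116), (-38, 111), (-36, 107), (-34, 112), (-32, 132), (-30, 142), (-28, 147), (-26, 148), (26, 147), (28, 148), (30, 147), (32, 147), (34, 148), (36, 147), (38, 143), (40, 135), (42, 116), (44, 96), (46, 80), (48, 71), (50, 71)]
0.79 [364.7, 253.3, 407.5, 280.9] [-0.0012  0.0039  0.085 ]
0.7 [296.1, 195.4, 318.6, 221.7] [0.2005 0.206  0.085 ]
scene [(-50, 115), (-48, 113), (-46, 112), (-44, 105), (-42, 104), (-40, 106), (-38, 113), (-36, 136), (-34, 166), (-32, 185), (-30, 191), (-28, 191), (-26, 191), (26, 191), (28, 191), (30, 191), (32, 191), (34, 191), (36, 191), (38, 186), (40, 175), (42, 148), (44, 127), (46, 113), (48, 105), (50, 105)]
0.68 [240.9, 256.1, 270.8, 286.5] [0.0052 0.0004 0.085 ]
```

```bash
python3 -c "
from station import ctrl; print(ctrl.sign_off())"
```

```text
the job is handed in; nothing more can be done
None
```

The reel is in the middle bay with its pin in cup b and its nose in cup a; the roll measures about 4 mm off-centre towards cup a, which is its home position, and the arm has let go and the job is handed in at about 23 s.

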